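Flip the two-sided status flag beside the tested module

TASK

The circuit module beside the flag has passed its test: flip the orange-and-green status paddle right over its pivot with your fingertips, so that it lies fully flat on the other side of its stand, green face up. Only push it, gently: do not pinch or grip the paddle or its thumb tab, and do not lift, tip or shove the loose stand more than a few centimetres. Leave everything else on the bench where it is.

Things in the scene. Friction and masses are not known exactly. Their poses are not given: they have to be found in the camera images.
- flag_stand: loose status-flag stand, about 0.9 kg: dark steel base plate 190 (x) x 104 (y) x 12 mm; two aluminium cheeks 8 mm thick, 26 mm wide in x, at y = +-44 mm, tops 88 mm above the bench; on each side a thin rest post with rubber cap at x = +-45 mm, y = 0, 70 mm high. Origin: centre of the underside. The pivot runs along its y axis, 75 mm up, through x = 0.
- pivot (a point): centre of the pivot: stand frame (0, 0, 75 mm); axes as the stand's (x points from the paddle's start side to its goal side, z up). The hub on the pivot is 16 mm thick.
- paddle (a joint): angle of the paddle, rad: 0 = lies level on the stand's -x side, orange face up; pi/2 = upright; pi = lies level on the +x side, green face up (hard stops at 0 and pi). The hinge is stiff: 0.05 N m of friction holds the paddle at any angle, it does not fall by itself; pushing takes up to about 3 N at the thumb tab, 1.5 N at the outer edge.
- paddle_edge (a point): middle of the paddle's free outer edge, 79 mm from the pivot axis. The paddle is a plate 70 mm wide (along the pivot) and 4 mm thick, 60 g, from the hub out to this edge.
- tab_tip (a point): middle of the free end of the black thumb tab, 41 mm from the pivot axis. The tab, 40 mm wide and 5 mm thick, stands square to the plate on the hub, on the orange side: it points straight up at paddle angle 0, along the stand's +x at pi/2 and straight down at pi (clear of the base).
- board_stack: the tested module: green circuit boards in a black rail frame, 106 x 106 x 118 mm; origin at the centre of the underside; leave alone
- solder_reel: small blue reel of solder wire standing on its flange, diameter 56, 36 mm high; origin at the underside's centre; leave alone
- label_tape: roll of white tape lying flat, diameter 52, 18 mm high; origin at the underside's centre; leave alone
- marker_blue: white marker pen with a blue cap, 12 x 126 x 13 mm, lying along its y; origin at the underside's centre; leave alone
- parts_box: blue three-bay parts box with a clear lid, 69 x 121 x 33 mm; origin at the underside's centre; leave alone
- wrist_strap: black ring-shaped wrist strap, 67 x 73 x 24 mm; origin at the underside's centre; leave alone

How it is judged:
By the outcome, as a careful person would: the job done as asked, in the order asked, and still so for the second after the job is handed in, with the robot touching nothing.
It also fails if it takes over 45 s, if anything falls off the work surface, if the arm or the gripper's body presses on something with over 40 N, if the wrist force passes 120 N, or if a joint passes its speed limit or range.

ROBOT

A 7-joint arm with a two-finger parallel gripper is mounted at the origin on a cart in front of the work surface, level with it; the furniture and walls round the work are solid. World frame = base frame: x ahead of the robot, y to its left, z up, the work surface at z = 0. Lengths are in m, angles in rad, forces in N, time in s.
With the tool pointing down it reaches from about 0.425 to 0.875 m from the base axis. Payload 4.7 kg.
Tool frame: the origin (TCP) lies at the very end of the fingers, on their centre line; the grasp point (between the pads) lies 19 mm behind it; z points along the fingers, y is the direction in which the jaws open and shut (so a half turn about z gives the same grasp; the last joint's range is limited). The gripper opens to 87 mm and grips with 3 to 60 N. Pads are 19 mm wide; open, the fingers measure 117 mm over their backs; the gripper's body (75 mm by 190 mm) begins 51 mm behind the grasp point.
Start: joints at [-1.26, 0.321, -0.07, 1.45, 0.023, 1.371, -0.057], TCP at [0.19, 0.622, 0.223] pointing down, gripper open.
Joint ranges: [-2.86, 2.86], [-0.3, 2.09], [-1.38, 1.24], [0.06, 2.45], [-1.56, 4.7], [0.09, 2.05], [-2.69, 2.69]. Speed limits (rad/s): [2.57, 2.57, 3.14, 3.14, 3.14, 3.14, 3.14].

INTERFACE

Orientations are given as a rotation vector (axis times angle).
In Python, from bench import ctrl, get_image, camera_info gives the robot as it stands.
- The arm moves only by the tool carry_out, never from a script. Its argument "commands" is a list of rows, each an object of numbers: "tx", "ty", "tz": the shift along the tool's x, y, z in m; "rx", "ry", "rz": the turn, a rotation vector about the tool's x, y, z in rad; "jaw": the opening, from 0 (shut) to 1 (fully open). In form: [{"tx": .., "ty": .., "tz": .., "rx": .., "ry": .., "rz": .., "jaw": ..}, ...]. A call has 1 to 12 rows; each row is the pose to reach, as a shift and turn from the pose commanded when the call began, along the tool's axes at that moment; what a row does not reach only later rows make up. A row lasts 1/8 s, in which the tool goes at most 62.5 mm and 10.7 degrees, less where a joint would pass 70% of its speed; a pose out of reach is approached as far as the arm can. A call with a gripper value outside its range is refused whole. The fingers move at their own pace and stop on an object; "grip_force" is the grip in N (left out, the last holds). Time passes only in rows, so rows that repeat a pose let the fingers close. It gives the time, the measured TCP pose, the force and the opening at its end, in the units of the state.
- ctrl.get_state(): the state, without advancing time (a new reading comes with each control period).
- get_image(name): name is "side" or "top"; returns the picture (384x512x3 uint8, red, green, blue); there is no depth.
- camera_info(name): a dict with "intrinsics" (3x3 intrinsics, pixels), "R" (3x3) and "t" (3): a world point X has camera coordinates R X + t. Camera axes: x right, y down, z forward; pixel columns grow to the right and rows downward; lengths in m; the calibration is good to about 2 mm. A picture is of the moment at which its call begins. camera_info takes no time and is no camera call.
- ctrl.close_job(): hands the job in, once; it reports no verdict.
The state is a dict: "time": time; "joint_positions": joint angles; "qd": joint speeds; "joint_torque": joint torques, N m; "position": TCP position; "tool_rot": TCP orientation; "ft_force": force on the tool from outside, world axes, zero at the start; "torque": the same for the moment, N m; "grip_width": opening from 0.0 (shut) to 1.0 (fully open).
Only numpy, scipy, OpenCV 4.12 (cv2) and the standard library are available. Lean on these libraries where they do the work, as an engineer would, in place of code of your own. Each camera call takes 0.05 s, during which the arm holds its last target.

## Working session

There is one attempt and no reset: what is moved stays moved. The work goes in short steps, Python scripts to look and compute and a tool call to move; the robot and the scene stay as the last step left them, time stands still between calls to the robot, and variables do not carry over. Pictures are saved under pics/ and viewed, and the job is handed in when it is done.

Besides the shell and the picture viewer there is one more tool, called after ">>>" by a JSON object that holds its "op" and its "data", one argument or row to a line. carry_out: Moves the arm, as the interface text tells. Its arguments: {"type":"object","properties":{"commands":{"type":"array"},"grip_force":{"type":"number"}},"required":["commands"]}

```bash
mkdir -p pics
python3 - <<'E'
from bench import ctrl,get_image,camera_info
import cv2
for n in("side","top"):
    cv2.imwrite(f"pics/{n}0.png",get_image(n)[:,:,::-1])
    c=camera_info(n);print(n,c)
s=ctrl.get_state();print(s)
E
```

```text
side {'intrinsics': array([[417.79340358,   0.        , 252.01170936],
       [  0.        , 417.79340358, 193.62557216],
       [  0.        ,   0.        ,   1.        ]]), 'R': array([[-0.1518089 , -0.98838602, -0.00686521],
       [-0.87554382,  0.13769381, -0.46310198],
       [ 0.45866882, -0.06429221, -0.88627841]]), 't': array([0.21467399, 0.58418522, 0.69163332])}
top {'intrinsics': array([[452.85116584,   0.        , 250.75599723],
       [  0.        , 452.85116584, 195.96483337],
       [  0.        ,   0.        ,   1.        ]]), 'R': array([[ 0.02357518, -0.99956259, -0.0178559 ],
       [-0.99759258, -0.02235605, -0.06564482],
       [ 0.06521692,  0.0193605 , -0.99768328]]), 't': array([0.10150223, 0.66320153, 1.19654665])}
{'time': 0.1, 'joint_positions': array([-1.25989279,  0.32174457, -0.07006134,  1.45154636,  0.02258929,
        1.3707969 , -0.05692377]), 'qd': array([ 0.00137159,  0.00074126,  0.00170591, -0.00414767, -0.00102099,
        0.00175904,  0.00037755]), 'joint_torque': array([ 4.99090493e-04, -4.92570591e+01, -4.05376581e-01, -3.13398099e+01,
       -6.41848426e-02,  3.94631596e-02,  6.74104808e-05]), 'position': array([0.190015  , 0.62109187, 0.22157683]), 'tool_rot': array([-4.64515850e-01, -3.10689476e+00,  2.67189871e-03]), 'ft_force': array([ 0.03256739,  0.48278769, -0.16965769]), 'torque': array([-0.0491726 ,  0.06044633,  0.05007076]), 'grip_width': 1.0026322199723403}
```

View pics/side0.png

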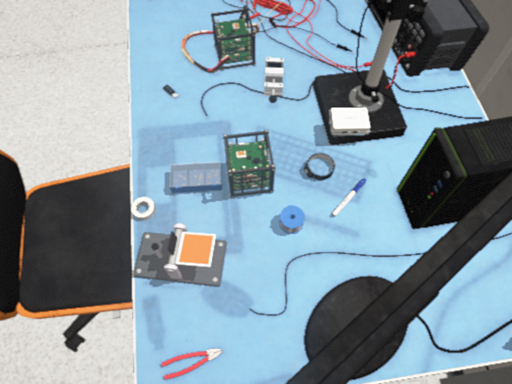

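View pics/top0.png

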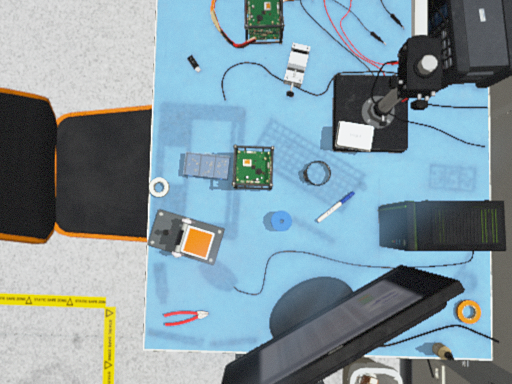

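```bash
cat > h.py <<'E'
import numpy as np,cv2
from bench import ctrl,get_image,camera_info
def ray(n,u,v):
    c=camera_info(n);K,R,t=np.array(c["intrinsics"]),np.array(c["R"]),np.array(c["t"])
    return -R.T@t, R.T@np.linalg.solve(K,[u,v,1])
def onz(n,u,v,z):
    o,d=ray(n,u,v);return o+d*(z-o[2])/d[2]
def proj(n,X):
    c=camera_info(n);p=np.array(c["R"])@np.array(X)+c["t"];p=np.array(c["intrinsics"])@p;return p[:2]/p[2]
def tri(a,b):
    o1,d1=ray("side",*a);o2,d2=ray("top",*b)
    A=np.c_[d1,-d2];s=np.linalg.lstsq(A,o2-o1,rcond=None)[0]
    p,q=o1+d1*s[0],o2+d2*s[1];return (p+q)/2,np.linalg.norm(p-q)
E
python3 - <<'E'
from h import *
a=cv2.imread("pics/side0.png")[215:305,120:245];b=cv2.imread("pics/top0.png")[195:285,135:260]
for n,x in(("side",a),("top",b)):cv2.imwrite(f"pics/{n}0c.png",cv2.resize(x,None,fx=6,fy=6,interpolation=cv2.INTER_CUBIC))
for n in("side","top"):
    im=cv2.imread(f"pics/{n}0.png");hsv=cv2.cvtColor(im,cv2.COLOR_BGR2HSV)
    m=cv2.inRange(hsv,(5,120,150),(20,255,255));k,l,s,c=cv2.connectedComponentsWithStats(m)
    for i in range(1,k):
        if s[i,4]>200:print(n,s[i],c[i],onz(n,*c[i],.077))
E
```

```text
side [ 26 165 104  34 359] [ 75.26183844 178.15320334] [0.7448236  0.50151433 0.077     ]
side [180 235  32  29 754] [195.75994695 248.59018568] [0.53757759 0.25040846 0.077     ]
side [ 16 302 116  16 721] [ 71.53398058 310.24549237] [0.45014865 0.4962708  0.077     ]
top [ 56 105  96  20 390] [103.24871795 111.5974359 ] [0.8699076  0.50726415 0.077     ]
top [ 54 223  93  19 410] [ 97.9902439  235.35121951] [0.54680288 0.50630677 0.077     ]
top [184 229  28  28 530] [197.45660377 242.13773585] [0.53564069 0.24933256 0.077     ]
top [458 300  23  24 265] [468.6754717  311.46792453] [ 0.37910786 -0.43777598  0.077     ]
```

View pics/side0c.png

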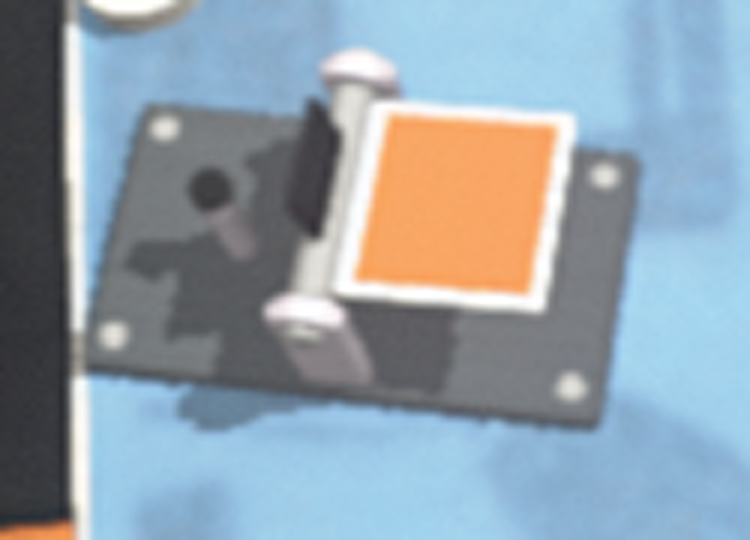

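View pics/top0c.png

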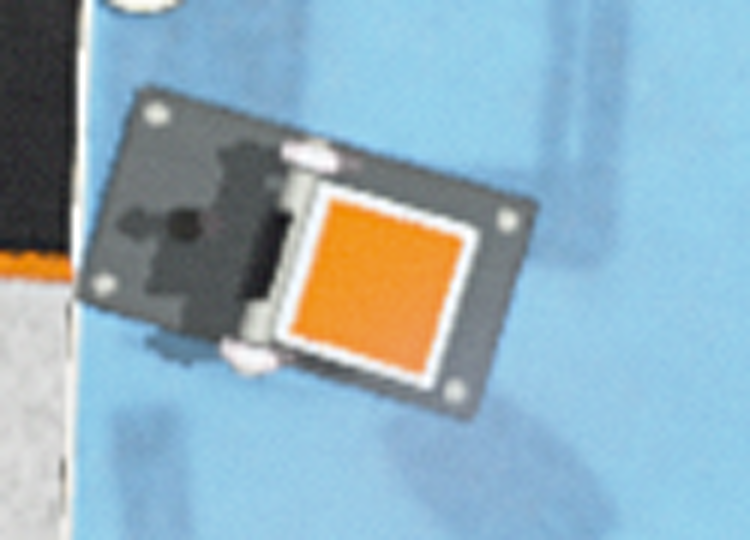

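Run:
```python
from h import *
T=[(146,86),(540,204),(470,418),(77,299)];S=[(148,102),(638,158),(598,428),(86,370)]
for n,P,o in(("top",T,(135,195)),("side",S,(120,215))):
    W=np.array([onz(n,u/6+o[0],v/6+o[1],.012) for u,v in P])
    c=W.mean(0);ax=(W[0]+W[3]-W[1]-W[2])[:2];ay=(W[0]+W[1]-W[2]-W[3])[:2]
    print(n,W.round(4).tolist(),c.round(4),np.linalg.norm(ax)/2,np.linalg.norm(ay)/2,np.degrees(np.arctan2(*ax[::-1])),np.degrees(np.arctan2(*ay[::-1])))
# tab & paddle corners (top z ~.077): edge corners of white
for n,P,o in(("top",[(322,183),(478,230),(433,390),(278,338)],(135,195)),("side",[(380,100),(577,115),(545,312),(335,295)],(120,215))):
    W=np.array([onz(n,u/6+o[0],v/6+o[1],.077) for u,v in P]);print(W.round(4).tolist(),W.mean(0))
s=ctrl.get_state()
from scipy.spatial.transform import Rotation as R
print(R.from_rotvec(s['tool_rot']).as_matrix().round(3))
```

```text
top [[0.6194, 0.3648, 0.012], [0.5703, 0.1845, 0.012], [0.4738, 0.2133, 0.012], [0.5226, 0.3925, 0.012]] [0.5465 0.2888 0.012 ] 0.18625600258768413 0.1007109944383683 74.76083069659649 -16.30075117750574
side [[0.6198, 0.3667, 0.012], [0.5691, 0.1875, 0.012], [0.4707, 0.214, 0.012], [0.5196, 0.3921, 0.012]] [0.5448 0.2901 0.012 ] 0.18545222119722848 0.10261217568454678 74.43275438841985 -14.633781015975574
[[0.5776, 0.2733, 0.077], [0.5592, 0.2059, 0.077], [0.4909, 0.2231, 0.077], [0.5112, 0.2899, 0.077]] [0.53471261 0.24803556 0.077     ]
[[0.5788, 0.2727, 0.077], [0.5626, 0.2056, 0.077], [0.4941, 0.2241, 0.077], [0.5108, 0.293, 0.077]] [0.5365768  0.24883624 0.077     ]
[[-0.956  0.292 -0.   ]
 [ 0.292  0.956 -0.002]
 [-0.    -0.002 -1.   ]]
```

Run:
```python
from h import *
for n in("side","top"):
    print(n,ray(n,250,190)[0].round(3))
def pl(n,a,b):
    o,d=ray(n,*a);_,e=ray(n,*b);N=np.cross(d,e);N/=np.linalg.norm(N);return N,N@o
for ta,tb in (((222,380),(400,266)),((245,384),(462,288))):
  for sa,sb in (((288,384),(512,180)),((325,384),(512,232))):
    N1,c1=pl("top",ta,tb);N2,c2=pl("side",sa,sb)
    d=np.cross(N1,N2);d/=np.linalg.norm(d)
    p=np.linalg.lstsq(np.array([N1,N2]),[c1,c2],rcond=None)[0]
    # points where projects near given top px
    for u in (230,400,460):
        t=min(np.linspace(-1.5,1.5,3001),key=lambda t:abs(proj("top",p+d*t)[0]-u) if (p+d*t)[2]<1.0 else 1e9)
        print((p+d*t).round(3),proj("top",p+d*t).round(0))
print(onz("top",312,308,0),onz("side",362,335,0))
for n,u,v in(("top",(159),187),("top",253,168),("top",280,221)):print(onz(n,u,v,.02).round(3))
```

```text
side [0.227 0.176 0.885]
top [0.581 0.093 1.239]Traceback (most recent call last):
  File "<stdin>", line 13, in <module>
  File "<stdin>", line 13, in <lambda>
  File "h.py", line 9, in proj
    c=camera_info(n);p=np.array(c["R"])@np.array(X)+c["t"];p=np.array(c["intrinsics"])@p;return p[:2]/p[2]
ValueError: time passes only in moves, steps and waits
```

```bash
sed -i 's/^def ray/CI={n:camera_info(n) for n in("side","top")}\ndef ray/; s/c=camera_info(n)/c=CI[n]/' h.py
python3 - <<'E'
from h import *
def pl(n,a,b):
    o,d=ray(n,*a);_,e=ray(n,*b);N=np.cross(d,e);N/=np.linalg.norm(N);return N,N@o
for ta,tb in (((222,380),(400,266)),((245,384),(462,288))):
  for sa,sb in (((288,384),(512,180)),((325,384),(512,232))):
    N1,c1=pl("top",ta,tb);N2,c2=pl("side",sa,sb)
    d=np.cross(N1,N2)
    for u,v in (ta,tb):
        o,r=ray("top",u,v); s=(c2-N2@o)/(N2@r); print((o+r*s).round(3))
    print()
print(onz("top",312,308,0),onz("side",362,335,0))
for n,u,v in(("top",(159),187),("top",253,168),("top",280,221)):print(onz(n,u,v,.02).round(3))
E
```

```text
[0.229 0.169 0.183]
[ 0.486 -0.276  0.047]

[0.186 0.178 0.056]
[ 0.452 -0.403 -0.366]

[0.261 0.114 0.3  ]
[ 0.481 -0.265  0.43 ]

[0.223 0.116 0.188]
[ 0.456 -0.353  0.232]

[ 0.36367275 -0.05483418  0.        ] [ 0.3305462  -0.05918762  0.        ]
[0.68  0.366 0.02 ]
[0.737 0.112 0.02 ]
[0.595 0.037 0.02 ]
```

>>> {"op": "carry_out", "data": {
  "commands": [
    {"tx": -0.04,"ty": -0.022,"rz": 0.14,"jaw": 0},
    {"tx": -0.08,"ty": -0.044,"rz": 0.28,"jaw": 0},
    {"tx": -0.12,"ty": -0.066,"rz": 0.42,"jaw": 0},
    {"tx": -0.16,"ty": -0.089,"rz": 0.56,"jaw": 0},
    {"tx": -0.2,"ty": -0.111,"rz": 0.7,"jaw": 0},
    {"tx": -0.24,"ty": -0.133,"rz": 0.84,"jaw": 0},
    {"tx": -0.28,"ty": -0.156,"rz": 0.98,"jaw": 0},
    {"tx": -0.32,"ty": -0.178,"rz": 1.12,"jaw": 0},
    {"tx": -0.36,"ty": -0.2,"rz": 1.26,"jaw": 0},
    {"tx": -0.4,"ty": -0.222,"rz": 1.4,"jaw": 0},
    {"tx": -0.4375,"ty": -0.243,"rz": 1.543,"jaw": 0},
    {"tx": -0.4375,"ty": -0.243,"rz": 1.543,"jaw": 0}
  ]
}}

```text
invalid input
```

```bash
cat >> h.py <<'E'
from scipy.spatial.transform import Rotation as Ro
C=np.array([.5455,.2895]);TH=np.radians(74.6);EX=np.array([np.cos(TH),np.sin(TH)]);EY=np.array([-EX[1],EX[0]])
def st():
    s=ctrl.get_state();p=s['position'];d=p[:2]-C
    print("t",s['time'],"p",p.round(4),"stand xyz",(d@EX).round(4),(d@EY).round(4),p[2].round(4),"F",s['ft_force'].round(2),"w",round(s['grip_width'],3))
    F=s['ft_force'][:2];print("F stand",(F@EX).round(2),(F@EY).round(2));return s
def shot(k):
    for n,(x,y) in(("side",(80,175)),("top",(95,155))):
        im=get_image(n)[y:y+150,x:x+190,::-1];o=cv2.resize(im,None,fx=4,fy=4,interpolation=cv2.INTER_CUBIC);cv2.imwrite(f"pics/{n}{k}.png",o)
E
python3 - <<'E'
from h import *
s=st();print(Ro.from_rotvec(s['tool_rot']).as_matrix().round(3),s['joint_positions'].round(2))
shot(1)
E
```

```text
t 0.1 p [0.19   0.6211 0.2216] stand xyz 0.2253 0.4308 0.2216 F [ 0.03  0.48 -0.17] w 1.003
F stand 0.47 0.1
[[-0.956  0.292 -0.   ]
 [ 0.292  0.956 -0.002]
 [-0.    -0.002 -1.   ]] [-1.26  0.32 -0.07  1.45  0.02  1.37 -0.06]
```

View pics/side1.png

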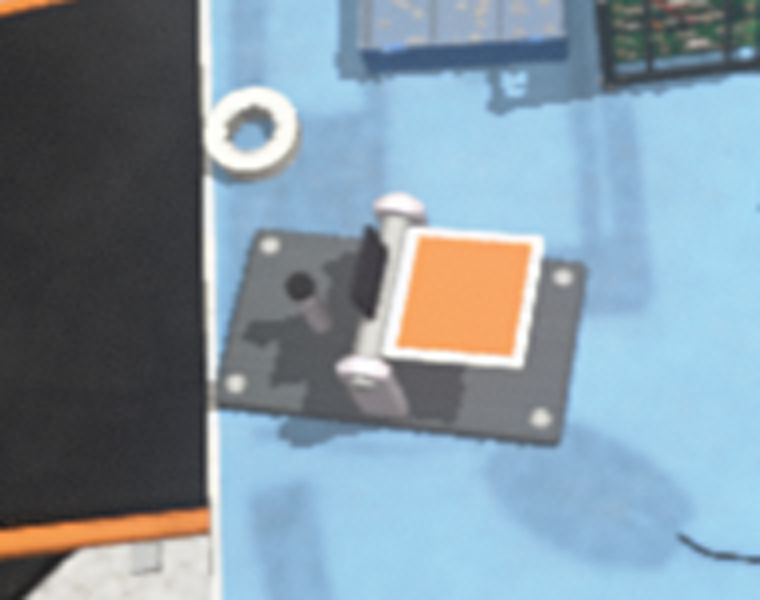

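View pics/top1.png

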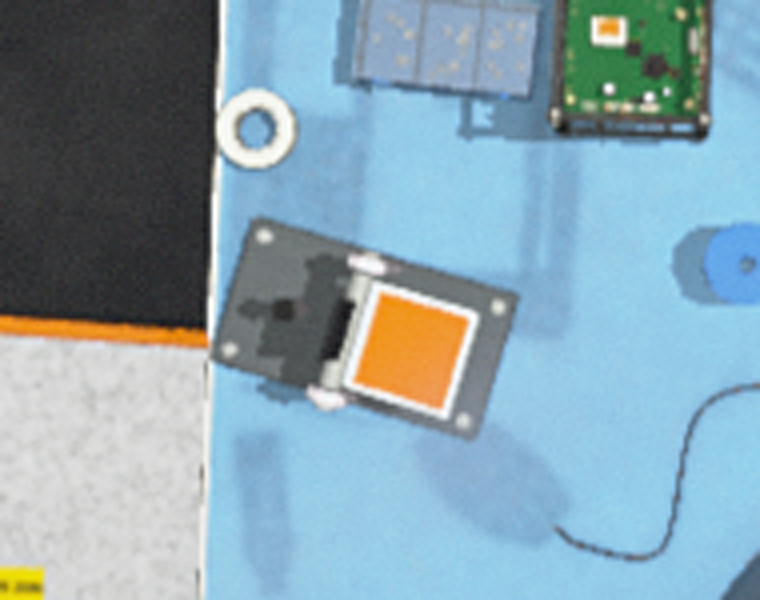

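>>> {"op": "carry_out", "data": {
  "commands": [
    {"tx": -0.04,"ty": -0.022,"tz": 0,"rx": 0,"ry": 0,"rz": 0.14,"jaw": 0},
    {"tx": -0.08,"ty": -0.044,"tz": 0,"rx": 0,"ry": 0,"rz": 0.28,"jaw": 0},
    {"tx": -0.12,"ty": -0.066,"tz": 0,"rx": 0,"ry": 0,"rz": 0.42,"jaw": 0},
    {"tx": -0.16,"ty": -0.089,"tz": 0,"rx": 0,"ry": 0,"rz": 0.56,"jaw": 0},
    {"tx": -0.2,"ty": -0.111,"tz": 0,"rx": 0,"ry": 0,"rz": 0.7,"jaw": 0},
    {"tx": -0.24,"ty": -0.133,"tz": 0,"rx": 0,"ry": 0,"rz": 0.84,"jaw": 0},
    {"tx": -0.28,"ty": -0.156,"tz": 0,"rx": 0,"ry": 0,"rz": 0.98,"jaw": 0},
    {"tx": -0.32,"ty": -0.178,"tz": 0,"rx": 0,"ry": 0,"rz": 1.12,"jaw": 0},
    {"tx": -0.36,"ty": -0.2,"tz": 0,"rx": 0,"ry": 0,"rz": 1.26,"jaw": 0},
    {"tx": -0.4,"ty": -0.222,"tz": 0,"rx": 0,"ry": 0,"rz": 1.4,"jaw": 0},
    {"tx": -0.4375,"ty": -0.243,"tz": 0,"rx": 0,"ry": 0,"rz": 1.543,"jaw": 0},
    {"tx": -0.4375,"ty": -0.243,"tz": 0,"rx": 0,"ry": 0,"rz": 1.543,"jaw": 0}
  ]
}}

```text
time: 1.7
position: [0.5401, 0.2566, 0.2225]
tool_rot: [2.505, 1.892, -0.0]
ft_force: [-1.2, 0.4, 0.2]
grip_width: 0.006
```

Run:
```python
from h import *
s=st();print(Ro.from_rotvec(s['tool_rot']).as_matrix().round(3),s['joint_positions'].round(2))
shot(2)
```

```text
t 1.7 p [0.5401 0.2566 0.2225] stand xyz -0.0332 -0.0035 0.2225 F [-1.15  0.39  0.16] w 0.006
F stand 0.07 1.22
[[ 0.274  0.962  0.001]
 [ 0.962 -0.274 -0.002]
 [-0.002  0.002 -1.   ]] [-0.82  0.21  0.39  1.6  -0.08  1.34 -0.7 ]
```

View pics/side2.png

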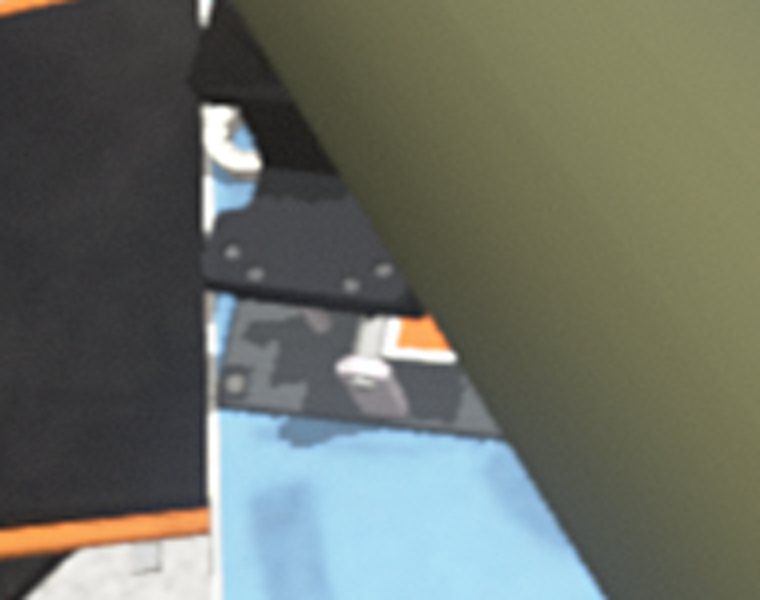

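View pics/top2.png

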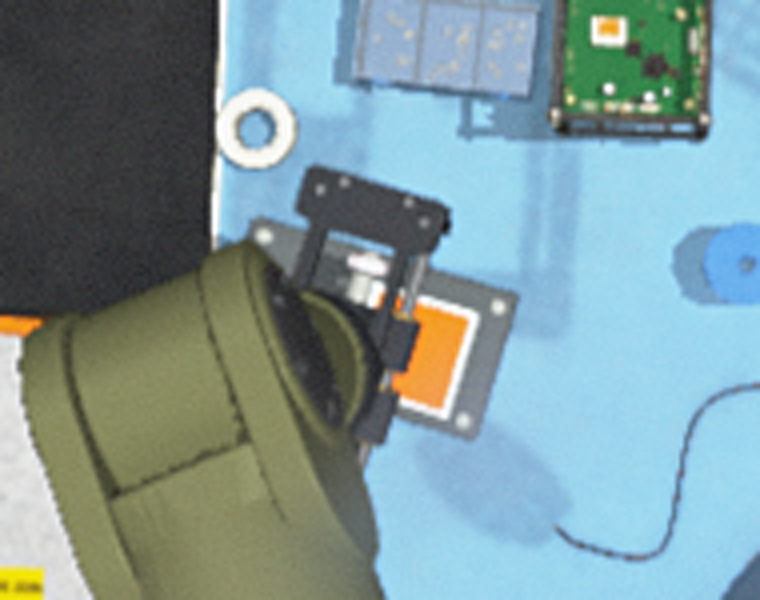

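>>> {"op": "carry_out", "data": {
  "commands": [
    {"tx": 0,"ty": 0,"tz": 0.05,"rx": 0,"ry": 0,"rz": 0,"jaw": 0},
    {"tx": 0,"ty": 0,"tz": 0.1,"rx": 0,"ry": 0,"rz": 0,"jaw": 0},
    {"tx": 0,"ty": 0,"tz": 0.117,"rx": 0,"ry": 0,"rz": 0,"jaw": 0},
    {"tx": 0,"ty": 0,"tz": 0.117,"rx": 0,"ry": 0,"rz": 0,"jaw": 0}
  ]
}}

```text
time: 2.3
position: [0.5365, 0.2621, 0.1051]
tool_rot: [-2.497, -1.906, 0.002]
ft_force: [-0.1, 0.8, 0.7]
grip_width: 0.007
```

Run:
```python
from h import *
s=st();shot(3)
```

```text
t 2.3 p [0.5365 0.2621 0.1051] stand xyz -0.0288 0.0014 0.1051 F [-0.05  0.82  0.73] w 0.007
F stand 0.78 0.27
```

View pics/side3.png

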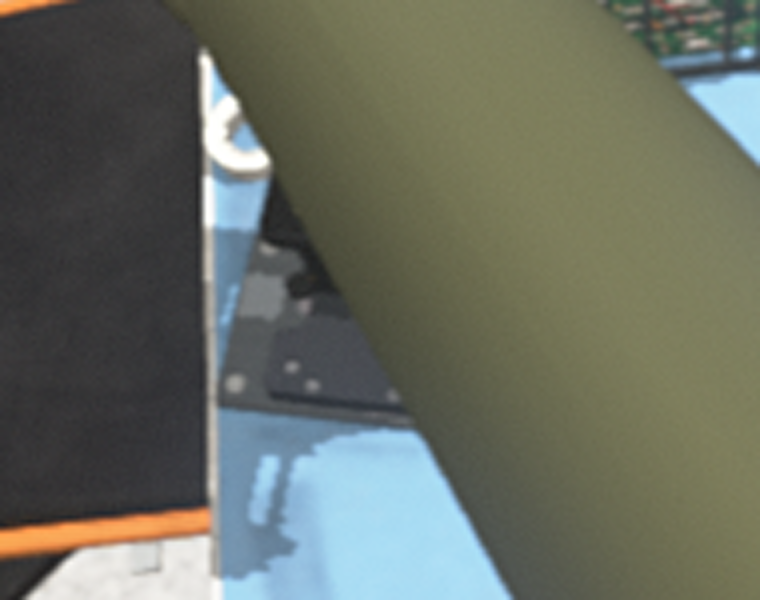

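View pics/top3.png

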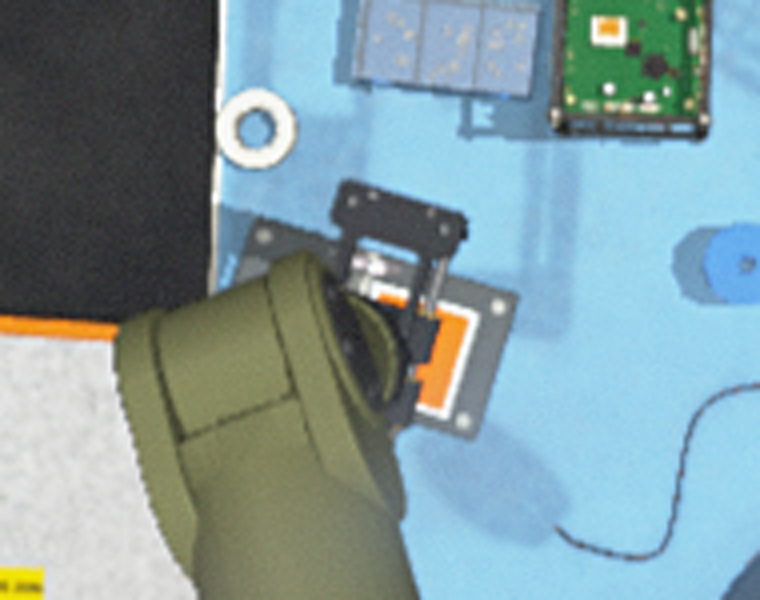

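>>> {"op": "carry_out", "data": {
  "commands": [
    {"tx": 0.008,"ty": 0,"tz": 0,"rx": 0,"ry": 0,"rz": 0,"jaw": 0},
    {"tx": 0.016,"ty": 0,"tz": 0,"rx": 0,"ry": 0,"rz": 0,"jaw": 0},
    {"tx": 0.021,"ty": 0,"tz": 0,"rx": 0,"ry": 0,"rz": 0,"jaw": 0},
    {"tx": 0.025,"ty": 0,"tz": 0,"rx": 0,"ry": 0,"rz": 0,"jaw": 0},
    {"tx": 0.029,"ty": 0,"tz": 0,"rx": 0,"ry": 0,"rz": 0,"jaw": 0},
    {"tx": 0.033,"ty": 0,"tz": 0.001,"rx": 0,"ry": 0,"rz": 0,"jaw": 0},
    {"tx": 0.036,"ty": 0,"tz": 0.003,"rx": 0,"ry": 0,"rz": 0,"jaw": 0}
  ]
}}

```text
time: 3.28
position: [0.547, 0.296, 0.1023]
tool_rot: [2.499, 1.903, -0.0]
ft_force: [-0.2, -2.2, 0.7]
grip_width: 0.008
```

Run:
```python
from h import *
s=st();shot(4)
```

```text
t 3.275 p [0.547  0.296  0.1023] stand xyz 0.0066 0.0002 0.1023 F [-0.21 -2.17  0.66] w 0.008
F stand -2.15 -0.37
```

View pics/top4.png

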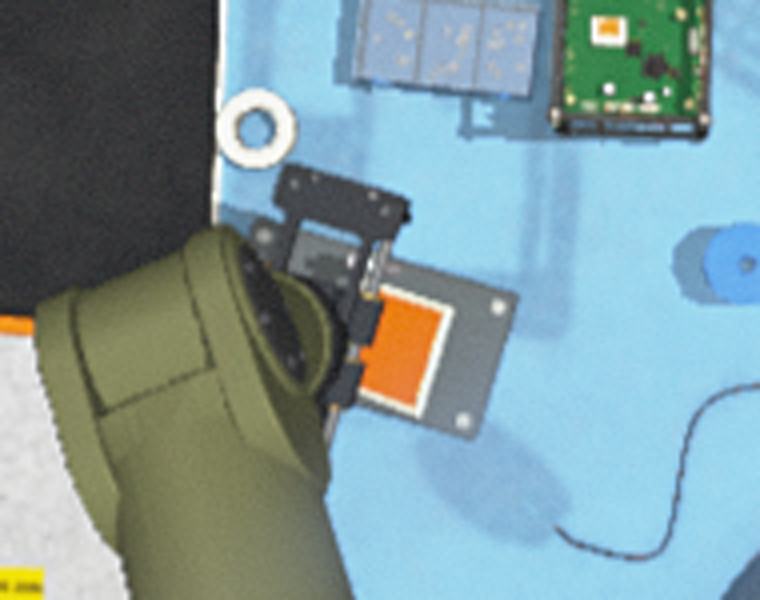

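Run:
```python
from h import *
for d in range(0,190,10):
    t=np.radians(d);q=[]
    for s in(.035,-.035):
        X=[*(C-.079*np.cos(t)*EX+s*EY),.075+.079*np.sin(t)]
        a=(proj("top",X)-[95,155])*4;b=(proj("side",X)-[80,175])*4;q+=[a.round().tolist(),b.round().tolist()]
    print(d,q)
```

```text
0 [[450.0, 420.0], [527.0, 375.0], [482.0, 315.0], [549.0, 245.0]]
10 [[445.0, 421.0], [522.0, 366.0], [478.0, 315.0], [544.0, 235.0]]
20 [[438.0, 421.0], [513.0, 357.0], [470.0, 313.0], [535.0, 224.0]]
30 [[426.0, 420.0], [498.0, 348.0], [459.0, 311.0], [522.0, 214.0]]
40 [[411.0, 417.0], [479.0, 338.0], [445.0, 307.0], [504.0, 203.0]]
50 [[394.0, 414.0], [456.0, 329.0], [428.0, 303.0], [482.0, 193.0]]
60 [[374.0, 409.0], [430.0, 321.0], [409.0, 298.0], [457.0, 184.0]]
70 [[353.0, 404.0], [402.0, 314.0], [387.0, 292.0], [430.0, 177.0]]
80 [[331.0, 398.0], [372.0, 308.0], [365.0, 286.0], [402.0, 171.0]]
90 [[309.0, 391.0], [342.0, 304.0], [343.0, 279.0], [373.0, 167.0]]
100 [[287.0, 385.0], [314.0, 302.0], [322.0, 272.0], [346.0, 165.0]]
110 [[267.0, 378.0], [287.0, 301.0], [302.0, 266.0], [320.0, 165.0]]
120 [[250.0, 371.0], [264.0, 303.0], [284.0, 260.0], [297.0, 167.0]]
130 [[235.0, 365.0], [244.0, 306.0], [269.0, 255.0], [278.0, 172.0]]
140 [[224.0, 360.0], [230.0, 311.0], [258.0, 251.0], [264.0, 178.0]]
150 [[216.0, 355.0], [219.0, 317.0], [250.0, 247.0], [253.0, 185.0]]
160 [[212.0, 352.0], [214.0, 324.0], [245.0, 245.0], [248.0, 194.0]]
170 [[212.0, 350.0], [214.0, 332.0], [245.0, 244.0], [248.0, 203.0]]
180 [[215.0, 348.0], [219.0, 341.0], [248.0, 244.0], [252.0, 214.0]]
```

>>> {"op": "carry_out", "data": {
  "commands": [
    {"tx": 0.003,"ty": 0,"tz": 0.002,"rx": 0,"ry": 0,"rz": 0,"jaw": 0},
    {"tx": 0.006,"ty": 0,"tz": 0.0045,"rx": 0,"ry": 0,"rz": 0,"jaw": 0},
    {"tx": 0.009,"ty": 0,"tz": 0.0075,"rx": 0,"ry": 0,"rz": 0,"jaw": 0},
    {"tx": 0.012,"ty": 0,"tz": 0.011,"rx": 0,"ry": 0,"rz": 0,"jaw": 0},
    {"tx": 0.013,"ty": 0,"tz": 0.012,"rx": 0,"ry": 0,"rz": 0,"jaw": 0}
  ]
}}

```text
time: 4.0
position: [0.5506, 0.3088, 0.0903]
tool_rot: [2.499, 1.904, 0.0]
ft_force: [-0.8, -1.3, 0.7]
grip_width: 0.006
```

Run:
```python
from h import *
s=st();shot(5)
```

```text
t 4.0 p [0.5506 0.3088 0.0903] stand xyz 0.0199 0.0003 0.0903 F [-0.83 -1.32  0.74] w 0.006
F stand -1.49 0.45
```

View pics/top5.png

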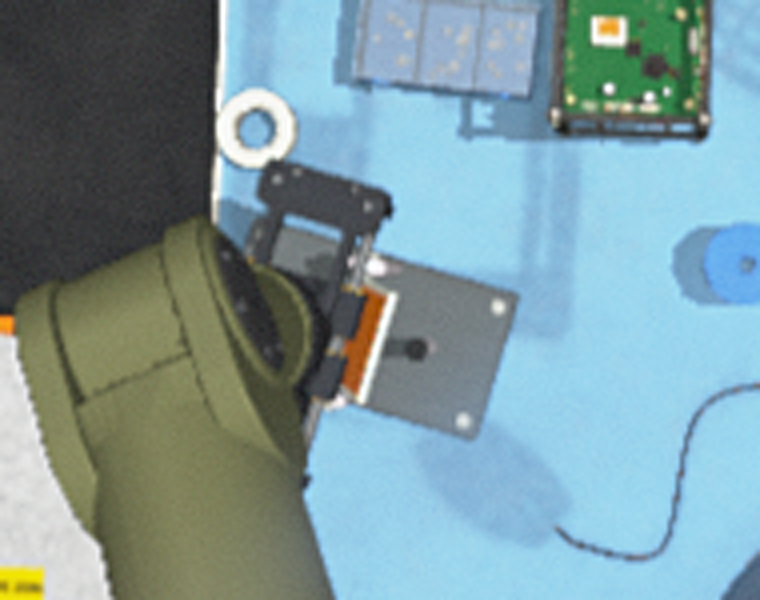

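>>> {"op": "carry_out", "data": {
  "commands": [
    {"tx": -0.002,"ty": 0,"tz": -0.03,"rx": 0,"ry": 0,"rz": 0,"jaw": 0},
    {"tx": -0.002,"ty": 0,"tz": -0.08,"rx": 0,"ry": 0,"rz": 0,"jaw": 0},
    {"tx": -0.002,"ty": 0,"tz": -0.095,"rx": 0,"ry": 0,"rz": 0,"jaw": 0},
    {"tx": -0.005,"ty": 0,"tz": -0.095,"rx": 0,"ry": 0,"rz": 0,"jaw": 0},
    {"tx": -0.045,"ty": 0,"tz": -0.095,"rx": 0,"ry": 0,"rz": 0,"jaw": 0},
    {"tx": -0.085,"ty": 0,"tz": -0.095,"rx": 0,"ry": 0,"rz": 0,"jaw": 0},
    {"tx": -0.09,"ty": 0,"tz": -0.095,"rx": 0,"ry": 0,"rz": 0,"jaw": 0},
    {"tx": -0.09,"ty": 0,"tz": -0.095,"rx": 0,"ry": 0,"rz": 0,"jaw": 0}
  ]
}}

```text
time: 5.1
position: [0.5259, 0.2219, 0.1844]
tool_rot: [-2.499, -1.903, 0.002]
ft_force: [0.2, -0.1, 0.1]
grip_width: 0.008
```

Run:
```python
from h import *
s=st();shot(6)
```

```text
t 5.1 p [0.5259 0.2219 0.1844] stand xyz -0.0703 0.001 0.1844 F [ 0.18 -0.06  0.11] w 0.008
F stand -0.01 -0.19
```

View pics/top6.png

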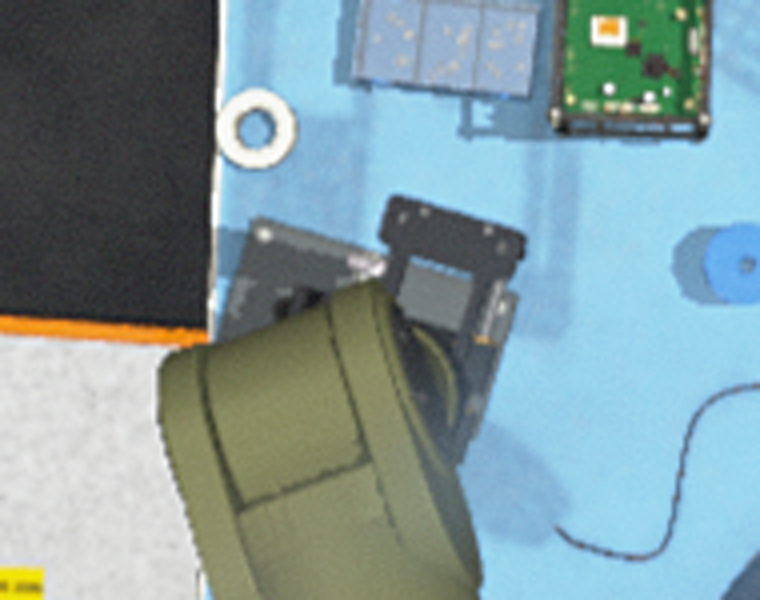

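View pics/side6.png

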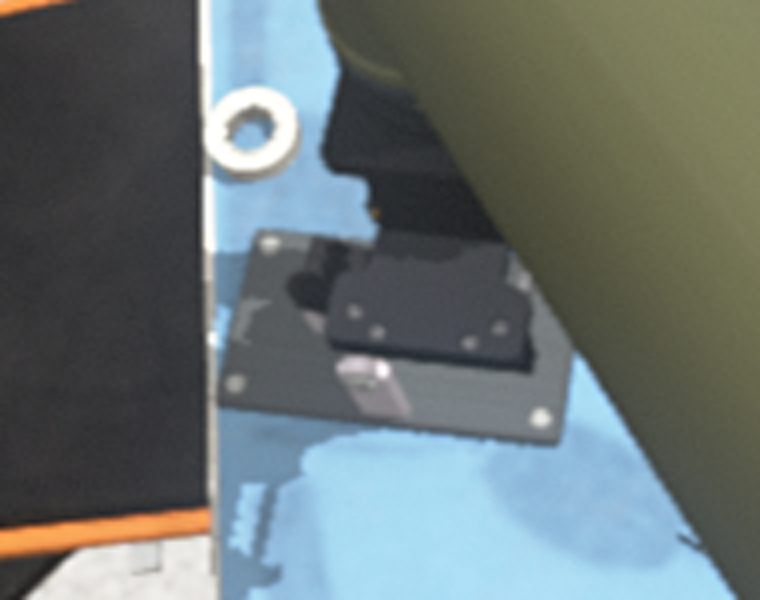

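>>> {"op": "carry_out", "data": {
  "commands": [
    {"tx": 0,"ty": 0,"tz": 0.04,"rx": 0,"ry": 0,"rz": 0,"jaw": 0},
    {"tx": 0,"ty": 0,"tz": 0.066,"rx": 0,"ry": 0,"rz": 0,"jaw": 0},
    {"tx": 0.01,"ty": 0,"tz": 0.066,"rx": 0,"ry": 0,"rz": 0,"jaw": 0},
    {"tx": 0.02,"ty": 0,"tz": 0.066,"rx": 0,"ry": 0,"rz": 0,"jaw": 0},
    {"tx": 0.028,"ty": 0,"tz": 0.066,"rx": 0,"ry": 0,"rz": 0,"jaw": 0},
    {"tx": 0.035,"ty": 0,"tz": 0.066,"rx": 0,"ry": 0,"rz": 0,"jaw": 0},
    {"tx": 0.042,"ty": 0,"tz": 0.066,"rx": 0,"ry": 0,"rz": 0,"jaw": 0},
    {"tx": 0.049,"ty": 0,"tz": 0.066,"rx": 0,"ry": 0,"rz": 0,"jaw": 0},
    {"tx": 0.056,"ty": 0,"tz": 0.066,"rx": 0,"ry": 0,"rz": 0,"jaw": 0},
    {"tx": 0.063,"ty": 0,"tz": 0.066,"rx": 0,"ry": 0,"rz": 0,"jaw": 0},
    {"tx": 0.07,"ty": 0,"tz": 0.066,"rx": 0,"ry": 0,"rz": 0,"jaw": 0},
    {"tx": 0.076,"ty": 0,"tz": 0.066,"rx": 0,"ry": 0,"rz": 0,"jaw": 0}
  ]
}}

```text
time: 6.7
position: [0.5466, 0.2953, 0.1193]
tool_rot: [2.499, 1.904, -0.001]
ft_force: [-0.0, -0.7, 0.0]
grip_width: 0.007
```

Run:
```python
from h import *
s=st();shot(7)
```

```text
t 6.7 p [0.5466 0.2953 0.1193] stand xyz 0.0059 0.0004 0.1193 F [-0.01 -0.74  0.02] w 0.007
F stand -0.71 -0.19
```

View pics/top7.png

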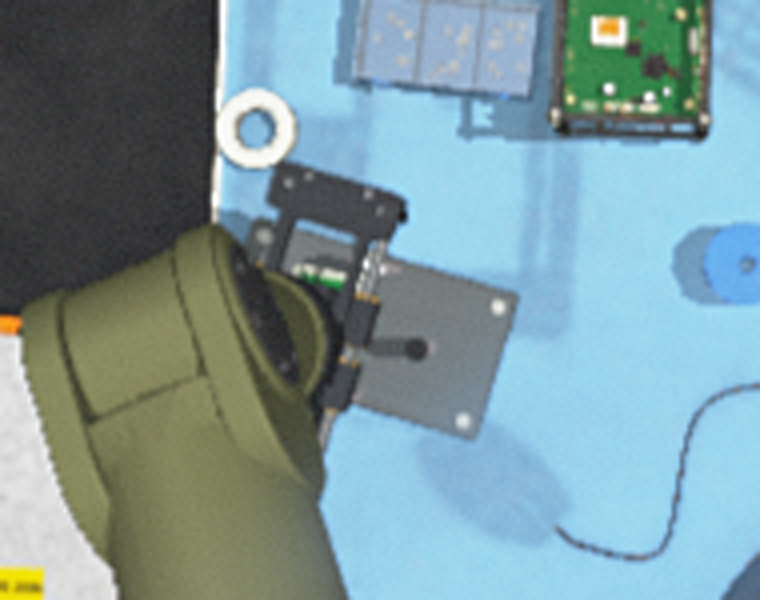

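View pics/side7.png

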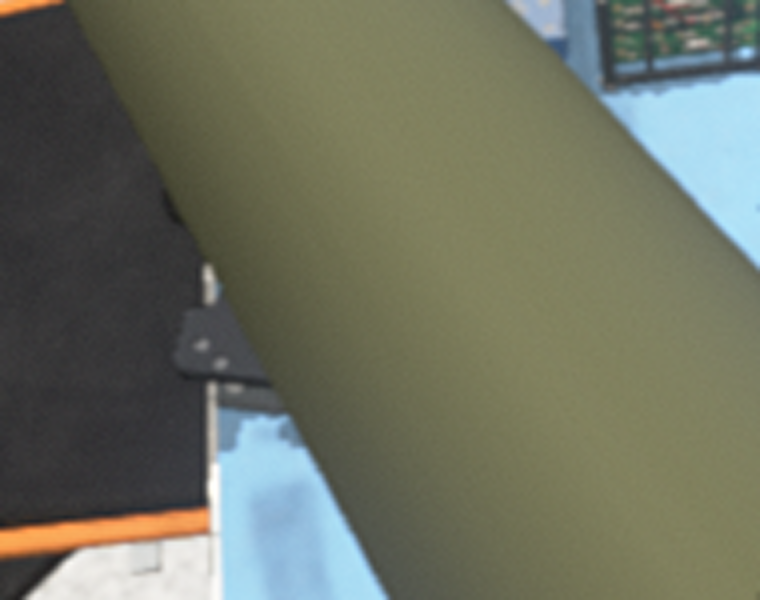

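>>> {"op": "carry_out", "data": {
  "commands": [
    {"tx": 0.009,"ty": 0,"tz": 0.0,"rx": 0,"ry": 0,"rz": 0,"jaw": 0},
    {"tx": 0.018,"ty": 0,"tz": 0.001,"rx": 0,"ry": 0,"rz": 0,"jaw": 0},
    {"tx": 0.025,"ty": 0,"tz": 0.004,"rx": 0,"ry": 0,"rz": 0,"jaw": 0},
    {"tx": 0.032,"ty": 0,"tz": 0.008,"rx": 0,"ry": 0,"rz": 0,"jaw": 0},
    {"tx": 0.037,"ty": 0,"tz": 0.014,"rx": 0,"ry": 0,"rz": 0,"jaw": 0},
    {"tx": 0.042,"ty": 0,"tz": 0.021,"rx": 0,"ry": 0,"rz": 0,"jaw": 0},
    {"tx": 0.045,"ty": 0,"tz": 0.027,"rx": 0,"ry": 0,"rz": 0,"jaw": 0},
    {"tx": 0.047,"ty": 0,"tz": 0.033,"rx": 0,"ry": 0,"rz": 0,"jaw": 0},
    {"tx": 0.048,"ty": 0,"tz": 0.036,"rx": 0,"ry": 0,"rz": 0,"jaw": 0}
  ]
}}

```text
time: 7.92
position: [0.5594, 0.3413, 0.0831]
tool_rot: [-2.499, -1.903, 0.001]
ft_force: [-0.4, -0.8, 0.5]
grip_width: 0.003
```

Run:
```python
from h import *
s=st();shot(8)
```

```text
t 7.925 p [0.5594 0.3413 0.0831] stand xyz 0.0536 0.0004 0.0831 F [-0.41 -0.77  0.54] w 0.003
F stand -0.85 0.19
```

View pics/top8.png

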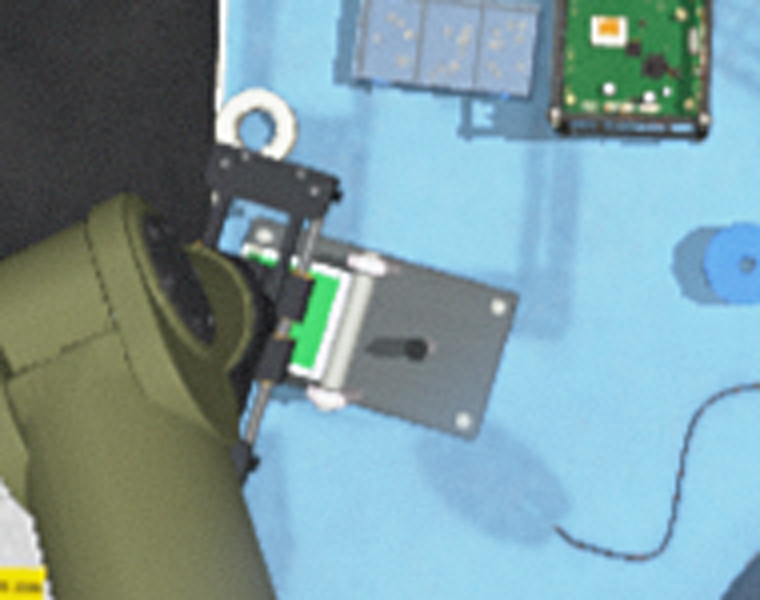

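>>> {"op": "carry_out", "data": {
  "commands": [
    {"tx": 0.001,"ty": 0,"tz": 0.002,"rx": 0,"ry": 0,"rz": 0,"jaw": 0},
    {"tx": 0.001,"ty": 0,"tz": 0.004,"rx": 0,"ry": 0,"rz": 0,"jaw": 0},
    {"tx": 0.001,"ty": 0,"tz": 0.005,"rx": 0,"ry": 0,"rz": 0,"jaw": 0},
    {"tx": 0.001,"ty": 0,"tz": 0.006,"rx": 0,"ry": 0,"rz": 0,"jaw": 0},
    {"tx": 0.001,"ty": 0,"tz": 0.006,"rx": 0,"ry": 0,"rz": 0,"jaw": 0}
  ]
}}

```text
time: 8.65
position: [0.5597, 0.3423, 0.0775]
tool_rot: [-2.499, -1.903, -0.0]
ft_force: [-0.3, 0.8, -0.4]
grip_width: 0.009
```

Run:
```python
from h import *
s=st()
```

```text
t 8.65 p [0.5597 0.3423 0.0775] stand xyz 0.0547 0.0003 0.0775 F [-0.33  0.79 -0.42] w 0.009
F stand 0.68 0.53
```

>>> {"op": "carry_out", "data": {
  "commands": [
    {"tx": 0,"ty": 0,"tz": 0.0005,"rx": 0,"ry": 0,"rz": 0,"jaw": 0},
    {"tx": 0,"ty": 0,"tz": 0.001,"rx": 0,"ry": 0,"rz": 0,"jaw": 0},
    {"tx": 0,"ty": 0,"tz": 0.001,"rx": 0,"ry": 0,"rz": 0,"jaw": 0}
  ]
}}

```text
time: 9.02
position: [0.5598, 0.3423, 0.0774]
tool_rot: [-2.499, -1.903, -0.0]
ft_force: [-1.3, -1.0, 5.3]
grip_width: 0.005
```

Run:
```python
from h import *
s=st()
```

```text
t 9.025 p [0.5598 0.3423 0.0774] stand xyz 0.0547 0.0003 0.0774 F [-1.26 -1.03  5.29] w 0.005
F stand -1.33 0.94
```

>>> {"op": "carry_out", "data": {
  "commands": [
    {"tx": 0,"ty": 0,"tz": -0.03,"rx": 0,"ry": 0,"rz": 0,"jaw": 0},
    {"tx": 0,"ty": 0,"tz": -0.08,"rx": 0,"ry": 0,"rz": 0,"jaw": 0},
    {"tx": 0,"ty": 0,"tz": -0.13,"rx": 0,"ry": 0,"rz": 0,"jaw": 0},
    {"tx": -0.03,"ty": -0.04,"tz": -0.14,"rx": 0,"ry": 0,"rz": 0,"jaw": 0},
    {"tx": 0.0,"ty": -0.08,"tz": -0.14,"rx": 0,"ry": 0,"rz": 0,"jaw": 0},
    {"tx": 0.05,"ty": -0.1,"tz": -0.14,"rx": 0,"ry": 0,"rz": 0,"jaw": 0},
    {"tx": 0.1,"ty": -0.1,"tz": -0.14,"rx": 0,"ry": 0,"rz": 0,"jaw": 0},
    {"tx": 0.15,"ty": -0.1,"tz": -0.14,"rx": 0,"ry": 0,"rz": 0,"jaw": 0},
    {"tx": 0.2,"ty": -0.1,"tz": -0.14,"rx": 0,"ry": 0,"rz": 0,"jaw": 0},
    {"tx": 0.25,"ty": -0.1,"tz": -0.14,"rx": 0,"ry": 0,"rz": 0,"jaw": 0},
    {"tx": 0.28,"ty": -0.1,"tz": -0.14,"rx": 0,"ry": 0,"rz": 0,"jaw": 0},
    {"tx": 0.28,"ty": -0.1,"tz": -0.14,"rx": 0,"ry": 0,"rz": 0,"jaw": 0}
  ]
}}

```text
time: 10.52
position: [0.5367, 0.6405, 0.2129]
tool_rot: [2.497, 1.906, -0.005]
ft_force: [-0.6, -0.0, 0.3]
grip_width: 0.009
```

Run:
```python
from h import *
s=st();shot(9)
```

```text
t 10.525 p [0.5367 0.6405 0.2129] stand xyz 0.3361 0.1017 0.2129 F [-0.59 -0.04  0.29] w 0.009
F stand -0.2 0.56
```

View pics/top9.png

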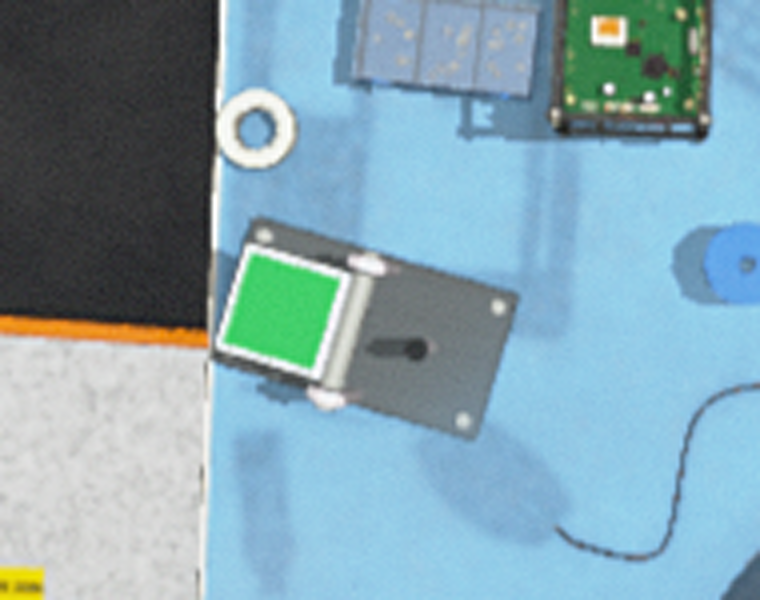

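View pics/side9.png

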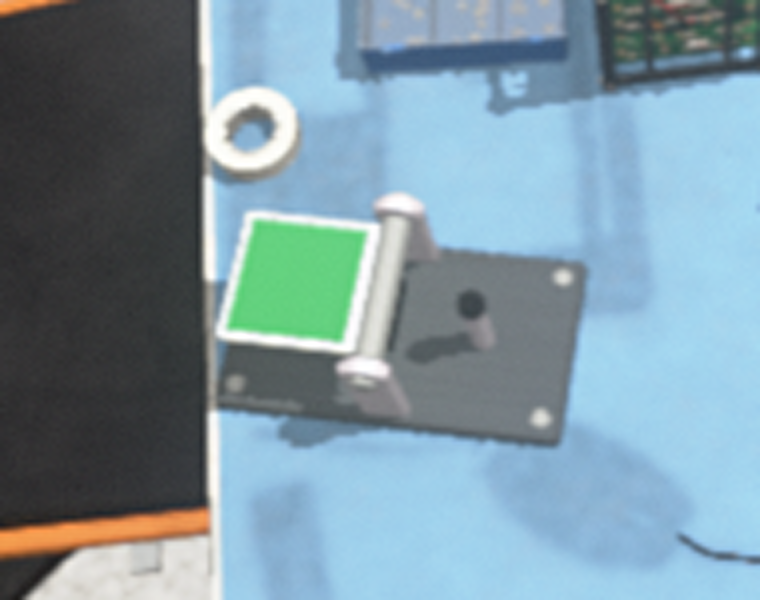

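Run:
```python
from bench import ctrl
print(ctrl.close_job())
```

```text
the job is handed in; nothing more can be done
None
```

The status paddle now lies flat on the other side of its stand, green face up, and the job is handed in. I used closed fingertips only. I pushed the thumb tab until the paddle stood at about 65°, then went round behind it, pushed it past upright and pressed it down onto its stop. The job took about 10.6 s of the 45 s allowed.

- **Flatness:** The last push ended against the stop at 5.3 N. The fingertips were at z = 77.4 mm, and the plate's upper face should be at about 77 mm. In the final side view, the corners of the outer edge fall within about 5 pixels (in the 4x enlarged picture) of where they should be at 180°. My prediction for the starting position was off by 4–10 pixels, so the pictures alone fix the angle to only a few degrees. The firm contact is the stronger evidence.
- **Stand and other objects:** The stand's base plate is at the same pixels as before in both views. The tape and the visible parts of the parts box, module and reel show no movement. The final pictures were cropped to the area round the stand, so the marker and wrist strap were not checked again, but the arm never went near them.
- **Forces:** Apart from the final press, the forces I read stayed at about 2 N or less. I read them only at the end of each move, so I could have missed a brief peak.
- **Refused command:** The first move command was refused because I had left some values out. Nothing moved, and I sent it again in full.

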